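# Balance the centrifuge rotor

### The job

Two carriers, a low one and a tall one, already sit in the centrifuge rotor. Balance the rotor: put each of the two carriers from the bench into the pocket straight across the rotor from the one of its own height, set down (not dropped) flat on the pocket's floor. Leave the carriers already in the rotor where they are and do not push or knock over the other things on the bench.

Things in the scene. Friction and masses are not known exactly. Their poses are not given: they have to be found in the camera images.
- rotor: Centrifuge rotor locked on a low stand, any yaw. Four equal open square pockets in a cross, centred 95 mm from the axis, sides along the rotor's x and y: 72 x 72 mm inside, floor 42 mm above the bench, walls 4 mm thick, rim 54 mm above the bench. Black knob in the middle, radius 18 mm, top at 68 mm. Origin: on the axis at bench level; x points to pocket_1, y to pocket_2, z up.
- low_twin: Low carrier already in the rotor: square aluminium bucket with flat grey lid, 60 x 60 mm, 45 mm high to the lid's top; on the lid a central upright grey fin handle 44 mm long (along its x), 14 mm thick (along y), 38 mm high: 83 mm in all. About 0.25 kg, sits loose in one of the pockets. Origin: centre of its underside; z up.
- tall_twin: Tall carrier already in the rotor: square aluminium bucket with flat grey lid, 60 x 60 mm, 85 mm high to the lid's top; on the lid a central upright grey fin handle 44 mm long (along its x), 14 mm thick (along y), 38 mm high: 123 mm in all. About 0.40 kg, sits loose in a pocket next to the low one's. Origin: centre of its underside; z up.
- low_spare: Low carrier standing on the bench: like the low one in the rotor: square aluminium bucket with flat grey lid, 60 x 60 mm, 45 mm high to the lid's top; on the lid a central upright grey fin handle 44 mm long (along its x), 14 mm thick (along y), 38 mm high: 83 mm in all. About 0.25 kg, loose, left or right of the rotor, any yaw. Origin: centre of its underside; z up.
- tall_spare: Tall carrier standing on the bench: like the tall one in the rotor: square aluminium bucket with flat grey lid, 60 x 60 mm, 85 mm high to the lid's top; on the lid a central upright grey fin handle 44 mm long (along its x), 14 mm thick (along y), 38 mm high: 123 mm in all. About 0.40 kg, loose, on the other side of the rotor, any yaw. Origin: centre of its underside; z up.
- bottle: Bystander: closed bottle, radius 30 mm, 140 mm high, loose, standing. Origin: centre of its underside.
- slide_box: Bystander: flat closed box of microscope slides, 77 x 112 x 38 mm, loose. Origin: centre of its underside.
- pot: Bystander: empty open plastic pot, rim radius 33 mm, 60 mm high, loose. Origin: centre of its underside.
- pocket_1 (a point): Centre of the floor of the rotor pocket on the rotor's +x side (95 mm from the axis, 42 mm above the bench); straight across the axis from it is pocket_3.
- pocket_2 (a point): Centre of the floor of the rotor pocket on the rotor's +y side (95 mm from the axis, 42 mm above the bench); straight across the axis from it is pocket_4.
- pocket_3 (a point): Centre of the floor of the rotor pocket on the rotor's -x side (95 mm from the axis, 42 mm above the bench); straight across the axis from it is pocket_1.
- pocket_4 (a point): Centre of the floor of the rotor pocket on the rotor's -y side (95 mm from the axis, 42 mm above the bench); straight across the axis from it is pocket_2.
There are look-alikes about, which are no part of the job. What is shaped like the low_spare but blue or orange is not meant.

How it is judged:
By the outcome, as a careful person would: the job done as asked, in the order asked, and still so for the second after the job is handed in, with the robot touching nothing.
It also fails if it takes over 64 s, if anything falls off the work surface, if the arm or the gripper's body presses on something with over 40 N, if the wrist force passes 120 N, or if a joint passes its speed limit or range.

### The arm

A 6-joint arm with a two-finger parallel gripper is mounted at the origin on the work surface. World frame = base frame: x ahead of the robot, y to its left, z up, the work surface at z = 0. Lengths are in m, angles in rad, forces in N, time in s.
With the tool pointing down it reaches from about 0.35 to 0.975 m from the base axis. Payload 4.9 kg.
Tool frame: the origin (TCP) lies at the very end of the fingers, on their centre line; the grasp point (between the pads) lies 19 mm behind it; z points along the fingers, y is the line along which they close (so a half turn about z gives the same grasp; the last joint's range is limited). The gripper opens to 85 mm and grips with 20 to 120 N. Pads are 22 mm wide; open, the fingers measure 114 mm over their backs; the gripper's body (76 mm by 85 mm) begins 54 mm behind the grasp point. The pads swing forward as they close: fully open they stand 13 mm farther back than shut.
Start: joints at [-1.431, 0.053, 1.613, -0, 1.476, -0.119], TCP at [0.16, -0.604, 0.231] pointing down, gripper open.
Joint ranges: [-3.01, 3.01], [-1.01, 2.22], [0.06, 2.58], [-1.02, 4.17], [0.09, 2.62], [-3.14, 3.14]. Speed limits (rad/s): [2.57, 2.57, 3.14, 3.14, 3.14, 3.14].

### API

Orientations are given as a unit quaternion [w, x, y, z].
In Python, from plant import monitor, vision, manip gives the robot as it stands. The module is installed in compiled form; this text tells all that it offers.
- The arm moves only by the tool arm_command, never from a script. Its argument "rows" is a list of rows, each a list of 3 entries, a list of its own where there are three numbers: the finger opening in mm, from 0 to 85.4, then the shift along the world's x, y, z in units of 30 cm (1.0 is 30 cm), then the turn, a rotation vector about the world's x, y, z in units of pi/2 rad (1.0 is pi/2 rad). In form: [[claw, [x, y, z], [wx, wy, wz]], ...]. A call has 1 to 12 rows; each row is the pose to reach, as a shift and turn from the pose commanded when the call began; what a row does not reach only later rows make up. A row lasts 1/12 s, in which the tool goes at most 41.7 mm and 7.16 degrees, less where a joint would pass 70% of its speed; a pose out of reach is approached as far as the arm can. A call with a number of a shift or a turn outside -1 to 1 is refused whole. A call with a gripper value outside its range is refused whole. The fingers move at their own pace and stop on an object; the grip force is fixed at half the most. Time passes only in rows, so rows that repeat a pose let the fingers close. It gives the time, the measured TCP pose, the force, the opening and the grip force at its end, in the units of the state.
- monitor.state(): the state, without advancing time (a new reading comes with each control period).
- vision.grab_frame(name): name is "scene" or "top" or "wrist"; returns a dict with "color" (384x512x3 uint8, red, green, blue), "z_map" (384x512 float32, m along the optical axis (not along the pixel's ray), 0 where there is no reading), "mtx" (3x3 intrinsics, pixels), "R" (3x3) and "t" (3): a world point X has camera coordinates R X + t. Camera axes: x right, y down, z forward; pixel columns grow to the right and rows downward; lengths in m; the calibration is good to about 2 mm. A picture is of the moment at which its call begins.
- manip.job_done(): hands the job in; it is judged then, once.
The state is a dict: "time": time; "joint_pos": joint angles; "joint_vel": joint speeds; "joint_efforts": joint torques, N m; "tool_pos": TCP position; "tool_rot": TCP orientation; "contact_force": force on the tool from outside, world axes, zero at the start; "ft_torque": the same for the moment, N m; "gripper_width": opening from 0.0 (shut) to 1.0 (fully open); "grasp_force": force on a finger pad.
Only numpy, scipy, OpenCV 4.12 (cv2) and the standard library are available. Lean on these libraries where they do the work, as an engineer would, in place of code of your own. Each camera call takes 0.05 s, during which the arm holds its last target. There are 200 camera calls.

## Working session

There is one attempt and no reset: what is moved stays moved. The work goes in short steps, Python scripts to look and compute and a tool call to move; the robot and the scene stay as the last step left them, time stands still between calls to the robot, and variables do not carry over. Pictures are saved under pics/ and viewed, at most 10 in all, crops included, and the job is handed in when it is done.

Besides the shell and the picture viewer there is one more tool, called as name(argument=value, ...), one argument or row to a line, values as JSON. arm_command: Moves the arm, as the interface text tells. Shifts and turns lie within -1 to 1; 1 stands for 30 cm of shift or pi/2 rad of turn. Its arguments: {"type":"object","properties":{"rows":{"type":"array"}},"required":["rows"]}

```bash
mkdir -p pics
cat > h.py <<'E'
import numpy as np, cv2, pickle
from plant import monitor, vision, manip
def grab(n):
    f=vision.grab_frame(n); pickle.dump(f,open(f'{n}.pkl','wb')); return f
def load(n): return pickle.load(open(f'{n}.pkl','rb'))
def world(f):
    z=f['z_map']; h,w=z.shape; u,v=np.meshgrid(np.arange(w),np.arange(h))
    K=f['mtx']; P=np.stack([(u-K[0,2])/K[0,0]*z,(v-K[1,2])/K[1,1]*z,z],-1)
    W=(P-f['t'])@f['R']; W[z==0]=np.nan; return W
def save(f,name): cv2.imwrite(f'pics/{name}.png',f['color'][:,:,::-1])
E
python3 - <<'E'
from h import *
a=grab('top');b=grab('scene')
im=np.hstack([a['color'],b['color']])
cv2.imwrite('pics/top.png',cv2.resize(a['color'],(800,600))[:,:,::-1]);cv2.imwrite('pics/scene.png',cv2.resize(b['color'],(800,600))[:,:,::-1])
print(a['mtx'],a['R'],a['t'],-a['R'].T@a['t'],monitor.state())
E
```

```text
[[413.33619098   0.         254.31850425]
 [  0.         413.33619098 185.40414744]
 [  0.           0.           1.        ]] [[-0.02181795 -0.99967124 -0.01346822]
 [-0.99067277  0.02343003 -0.134233  ]
 [ 0.13450443  0.01041391 -0.99085827]] [-0.00967168  0.53319662  1.29372472] [ 0.35400064 -0.03563405  1.35334016] {'time': 0.1, 'joint_pos': array([-1.43099047e+00,  5.32951687e-02,  1.61413201e+00,  6.57388399e-06,
        1.47599653e+00, -1.19014438e-01]), 'joint_vel': array([-0.00040572,  0.00073479, -0.00290901, -0.00018109, -0.00127384,
        0.00106845]), 'joint_efforts': array([-3.52496545e-04, -3.94904995e+01, -3.71365070e+01, -1.36366102e-04,
        3.96597301e-03,  7.18234389e-06]), 'tool_pos': array([ 0.15987874, -0.60363445,  0.23019802]), 'tool_rot': array([-9.15513176e-04,  9.91637811e-01,  1.29048881e-01, -6.24567989e-06]), 'contact_force': array([0.10808802, 0.62660989, 0.84226491]), 'ft_torque': array([ 0.04451277,  0.01497682, -0.01192622]), 'grasp_force': 0.0, 'gripper_width': 1.0004081823326623}
```

View pics/top.png

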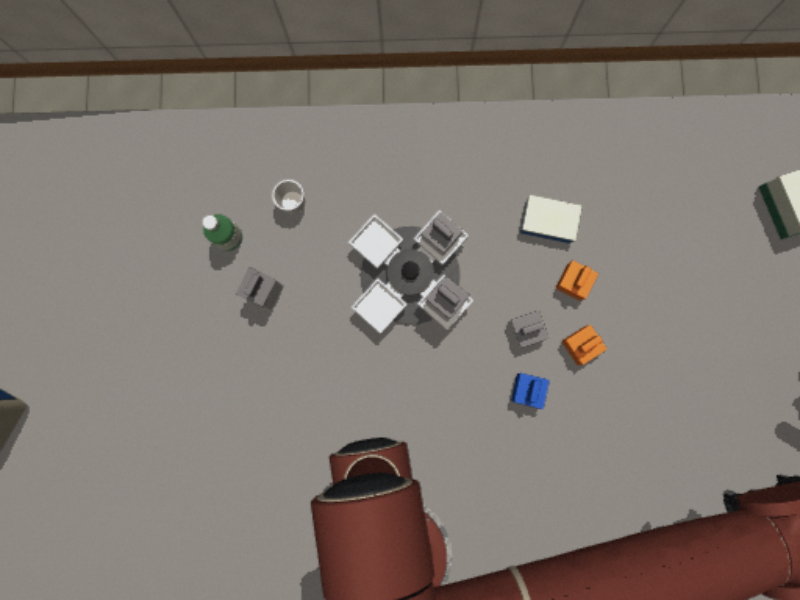

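View pics/scene.png

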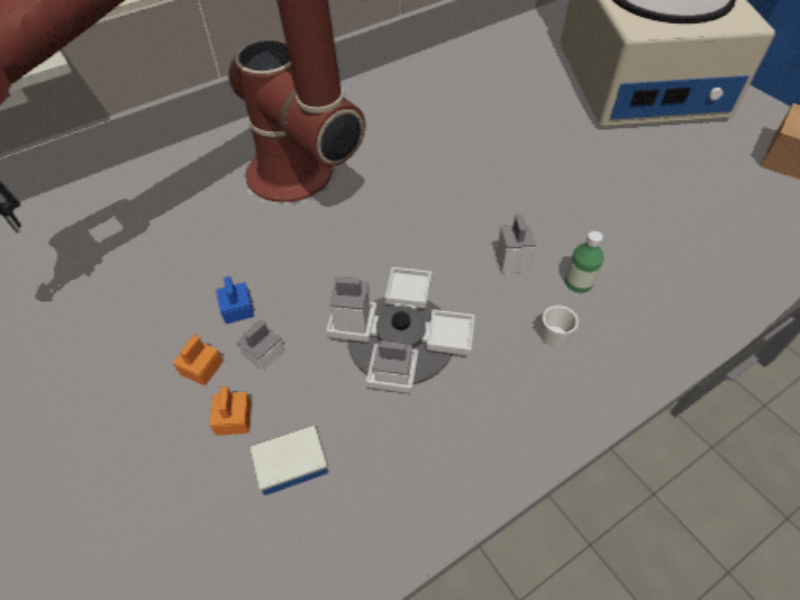

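Top picture (800x600): the tall grey spare is at (259,288) and the low grey spare at (530,329). In the rotor, the low twin is at (441,237), the tall twin at (446,300), and the empty pockets at (375,242) and (379,307). Look-alikes: blue (531,391) and orange (577,280), (584,345). Only the grey one at (530,329) matches low_spare.

```bash
cat > m.py <<'E'
from h import *
def rect(p): 
    (c,s,a)=cv2.minAreaRect((p[:,:2]*1000).astype(np.float32)); return np.round(c,1),np.round(s,1),round(a,1)
def cands(f,c8,r=0.06):
    W=world(f); u,v=np.array(c8)*.64; c=W[int(v),int(u)]
    m=np.hypot(W[...,0]-c[0],W[...,1]-c[1])<r
    return W[m],f['color'][m]
E
python3 - <<'E'
from m import *
f=load('top');W=world(f)
for n,c in dict(tall=(259,288),low=(530,329),ltw=(441,237),ttw=(446,300)).items():
    P,C=cands(f,c); z=P[:,2]
    hf=np.nanmax(z); fin=P[z>hf-.012]
    lid=P[(z<hf-.033)&(z>hf-.043)]
    print(n,'top',hf.round(4),'fin',len(fin),rect(fin),'lid',len(lid),rect(lid), 'finmean',fin.mean(0).round(4))
# bench, rotor rim
P=W[(W[...,2]>.047)&(W[...,2]<.058)&(np.hypot(W[...,0]-.63,W[...,1])<.3)]
for n,c in dict(pA=(375,242),pB=(379,307)).items():
    P,C=cands(f,c,.075); z=P[:,2]; fl=P[(abs(z-.042)<.005)]; rim=P[abs(z-.054)<.005]
    print(n,'floor',np.median(fl[:,2]).round(4),rect(fl),'rim',rect(rim))
P,C=cands(f,(410,270),.04);k=P[P[:,2]>.062];print('knob',rect(k),k.mean(0))
for n,c in dict(bottle=(210,222),pot=(288,195),blue=(531,391),o1=(584,345),box=(552,218)).items(): print(n,W[int(c[1]*.64),int(c[0]*.64)].round(3))
a=f['color'][190:250,310:400]; b=f['color'][150:220,130:200]
cv2.imwrite('pics/crop.png',np.hstack([cv2.resize(a,(480,320),interpolation=2),cv2.resize(b,(320,320),interpolation=2)])[:,:,::-1])
E
```

```text
tall top 0.1287 fin 67 (array([539.2, 258.9]), array([12.9, 41.9]), 64.1) lid 109 (array([538.9, 258.3]), array([59.8, 58.1]), 62.2) finmean [0.5391 0.2586 0.1225]
low top 0.0901 fin 60 (array([ 445.7, -286.9]), array([12.5, 44.3]), 17.0) lid 64 (array([ 446. , -286.3]), array([58.4, 57. ]), 17.0) finmean [ 0.4457 -0.2865  0.0827]
ltw top 0.1318 fin 70 (array([ 641.1, -113.5]), array([43.5, 14.6]), 48.3) lid 61 (array([ 641.3, -113.8]), array([57. , 56.1]), 46.9) finmean [ 0.6406 -0.113   0.1243]
ttw top 0.1709 fin 72 (array([ 505.6, -117.3]), array([41.6, 14.4]), 46.0) lid 108 (array([ 505. , -117.6]), array([58.7, 59. ]), 48.7) finmean [ 0.5057 -0.1168  0.1646]
pA floor 0.0422 (array([623.6,  10.5]), array([104. ,  78.9]), 47.2) rim (array([623.6,   9.6]), array([112.1,  80.5]), 47.2)
pB floor 0.0424 (array([508.9,   5.6]), array([ 76.8, 105.8]), 46.4) rim (array([511.8,   5.2]), array([ 80.3, 112.1]), 46.6)
knob (array([569.2, -49.1]), array([32.5, 32.6]), 61.1) [ 0.56837292 -0.0482622   0.06808547]
bottle [0.66  0.338 0.139]
pot [0.75 0.21 0.01]
blue [ 0.323 -0.278  0.065]
o1 [ 0.412 -0.386  0.071]
box [ 0.677 -0.346  0.039]
```

View pics/crop.png

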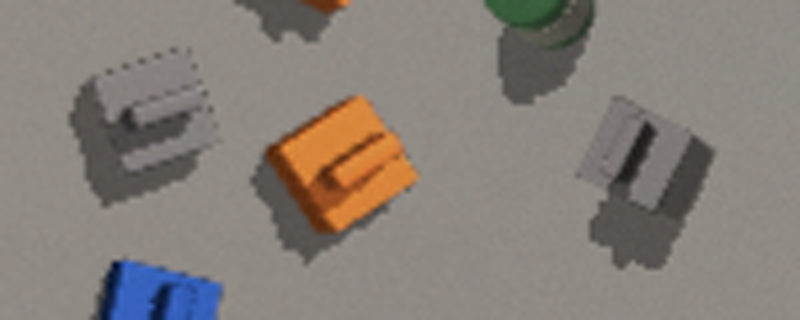

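The crop confirms it: left panel, grey low carrier at (155,110) next to the orange and blue look-alikes; right panel, grey tall spare at (645,155). Next I'll refine the rotor pose and cross-check with the scene camera.

Run:
```python
from m import *
from scipy.optimize import minimize
for n in ('top','scene'):
    f=load(n);W=world(f);c=f['color'].astype(int)
    ok=np.hypot(W[...,0]-.569,W[...,1]+.049)<.2
    white=(c.min(-1)>150)
    P=W[ok&(W[...,2]>.05)&(W[...,2]<.058)][:, :2]
    def d(p):
        a=p[2];q=(P-p[:2])@np.array([[np.cos(a),-np.sin(a)],[np.sin(a),np.cos(a)]])
        best=np.full(len(q),.01)
        for k in range(4):
            t=k*np.pi/2;cc=.095*np.array([np.cos(t),np.sin(t)])
            best=np.minimum(best,abs(np.abs(q-cc).max(1)-.038))
        return np.minimum(best,.006).sum()
    r=min((minimize(d,[x,y,a],method='Nelder-Mead') for x in(.565,.572) for y in(-.053,-.046) for a in(.76,.82,.88)),key=lambda r:r.fun)
    p=r.x;print(n,len(P),'mean err',r.fun/len(P),p[:2].round(4),np.degrees(p[2]))
    for t in (0,1,2,3): print((p[:2]+.095*np.array([np.cos(p[2]+t*np.pi/2),np.sin(p[2]+t*np.pi/2)])).round(4))
f=load('scene');W=world(f)
for n,(x,y,h) in dict(tall=(.539,.259,.123),low=(.4457,-.2865,.083)).items():
    m=(np.hypot(W[...,0]-x,W[...,1]-y)<.05); P=W[m];fin=P[(P[:,2]>h-.008)];lid=P[abs(P[:,2]-h+.038)<.005]
    print(n,rect(fin),rect(lid),fin.mean(0).round(4))
```

```text
top 665 mean err 0.00300989623022084 [ 0.5691 -0.0485] 46.90546920484584
[0.634  0.0209]
[0.4997 0.0165]
[ 0.5042 -0.1178]
[ 0.6385 -0.1134]
scene 809 mean err 0.002875016486699748 [ 0.573  -0.0457] 46.93498778453881
[0.6378 0.0238]
[0.5036 0.0192]
[ 0.5081 -0.1151]
[ 0.6424 -0.1105]
tall (array([543.9, 260.7]), array([13.8, 46.1]), 61.8) (array([543.4, 262.7]), array([60.1, 65.7]), 63.3) [0.5444 0.2604 0.1214]
low (array([ 449.6, -284.8]), array([16. , 43.3]), 14.4) (array([ 450.6, -284. ]), array([58.2, 61.1]), 15.7) [ 0.451  -0.2852  0.081 ]
```

arm_command(
  rows=[
    [60, [0.48, 0.53, 0], [0, 0, 0.5]],
    [60, [0.48, 0.53, 0], [0, 0, 0.5]],
    [60, [0.48, 0.53, 0], [0, 0, 0.5]],
    [60, [0.48, 0.53, 0], [0, 0, 0.5]],
    [60, [0.48, 0.53, 0], [0, 0, 0.5]],
    [60, [0.48, 0.53, 0], [0, 0, 0.5]],
    [60, [0.48, 0.53, 0], [0, 0, 0.5]],
    [60, [0.48, 0.53, 0], [0, 0, 0.5]],
  ],
)

```text
time: 0.77
tool_pos: [0.3046, -0.4441, 0.2308]
tool_rot: [-0.0, 0.866, 0.5, -0.0]
contact_force: [-0.9, -0.3, -0.4]
gripper_width: 0.705
grasp_force: 0.0
```

arm_command(
  rows=[
    [60, [0.48, 0.53, 0], [0, 0, 0.518]],
    [60, [0.48, 0.53, 0], [0, 0, 0.518]],
    [60, [0.48, 0.53, 0], [0, 0, 0.518]],
    [60, [0.48, 0.53, 0], [0, 0, 0.518]],
    [60, [0.48, 0.53, 0], [0, 0, 0.518]],
    [60, [0.48, 0.53, 0], [0, 0, 0.518]],
    [60, [0.48, 0.53, 0], [0, 0, 0.518]],
    [60, [0.48, 0.53, 0], [0, 0, 0.518]],
    [60, [0.48, 0.53, 0], [0, 0, 0.518]],
    [60, [0.48, 0.53, 0], [0, 0, 0.518]],
  ],
)

```text
time: 1.6
tool_pos: [0.4475, -0.2867, 0.231]
tool_rot: [-0.0, 0.6, 0.8, -0.0]
contact_force: [0.6, -0.4, 0.1]
gripper_width: 0.702
grasp_force: 0.0
```

Run:
```python
from m import *
s=monitor.state();print(s['time'],s['tool_pos'],s['tool_rot'],s['joint_pos'].round(2),s['contact_force'])
f=grab('wrist');save(f,'w1');W=world(f)
P=W[(np.hypot(W[...,0]-.448,W[...,1]+.286)<.05)]
for lo,hi in((.075,.09),(.04,.05)):
    Q=P[(P[:,2]>lo)&(P[:,2]<hi)];print(len(Q),rect(Q) if len(Q) else '')
```

```text
1.6 [ 0.44749671 -0.28673334  0.23103311] [-2.44932099e-04  5.99994371e-01  8.00004184e-01 -1.55802931e-05] [-0.71 -0.17  1.83 -0.    1.49 -0.99] [ 0.6015679  -0.40100485  0.09712376]
544 (array([ 445.5, -287.2]), array([13.8, 43.3]), 17.5)
2067 (array([ 445.5, -287.4]), array([60.4, 59.5]), 16.7)
```

View pics/w1.png

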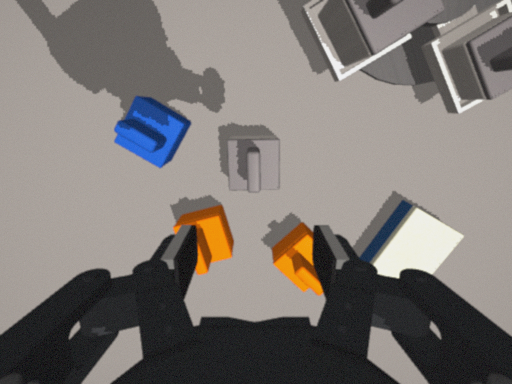

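The wrist view shows the grey low spare at (253,165), its fin lined up between the fingers, with blue at (150,130) and orange at (205,240) and (300,260), both clear. The wrist camera agrees with the top camera to within 1 mm, so I'm going down to grip.

arm_command(
  rows=[
    [60, [-0.008, -0.003, -0.3], [0, 0, 0]],
    [60, [-0.008, -0.003, -0.4], [0, 0, 0]],
    [60, [-0.008, -0.003, -0.5], [0, 0, 0]],
    [60, [-0.008, -0.003, -0.56], [0, 0, 0]],
    [60, [-0.008, -0.003, -0.595], [0, 0, 0]],
    [60, [-0.008, -0.003, -0.595], [0, 0, 0]],
    [60, [-0.008, -0.003, -0.595], [0, 0, 0]],
    [60, [-0.008, -0.003, -0.595], [0, 0, 0]],
  ],
)

```text
time: 2.32
tool_pos: [0.4474, -0.2889, 0.0561]
tool_rot: [0.003, 0.599, 0.801, -0.0]
contact_force: [0.5, -0.3, 0.6]
gripper_width: 0.705
grasp_force: 0.0
```

arm_command(
  rows=[
    [0, [0, 0, 0], [0, 0, 0]],
    [0, [0, 0, 0], [0, 0, 0]],
    [0, [0, 0, 0], [0, 0, 0]],
    [0, [0, 0, 0], [0, 0, 0]],
    [0, [0, 0, 0], [0, 0, 0]],
    [0, [0, 0, 0], [0, 0, 0]],
    [0, [0, 0, 0], [0, 0, 0]],
    [0, [0, 0, 0], [0, 0, 0]],
    [0, [0, 0, 0], [0, 0, 0]],
    [0, [0, 0, 0], [0, 0, 0]],
    [0, [0, 0, 0], [0, 0, 0]],
    [0, [0, 0, 0], [0, 0, 0]],
  ],
)

```text
time: 3.32
tool_pos: [0.4465, -0.2878, 0.0543]
tool_rot: [0.001, 0.599, 0.801, -0.0]
contact_force: [-0.7, 0.3, 5.2]
gripper_width: 0.152
grasp_force: 61.2
```

arm_command(
  rows=[
    [0, [0, 0, 0.05], [0, 0, 0]],
    [0, [0, 0, 0.15], [0, 0, 0]],
    [0, [0, 0, 0.3], [0, 0, 0]],
    [0, [0, 0, 0.45], [0, 0, 0]],
    [0, [0, 0, 0.6], [0, 0, 0]],
    [0, [0, 0, 0.68], [0, 0, 0]],
    [0, [0, 0, 0.68], [0, 0, 0]],
    [0, [0, 0, 0.68], [0, 0, 0]],
  ],
)

```text
time: 3.98
tool_pos: [0.4462, -0.2876, 0.259]
tool_rot: [0.002, 0.599, 0.801, -0.0]
contact_force: [0.3, 0.7, -2.9]
gripper_width: 0.147
grasp_force: 60.1
```

arm_command(
  rows=[
    [0, [0.02, 0.1, 0], [0, 0, 0.05]],
    [0, [0.04, 0.2, 0], [0, 0, 0.1]],
    [0, [0.06, 0.3, 0], [0, 0, 0.15]],
    [0, [0.08, 0.4, 0], [0, 0, 0.2]],
    [0, [0.1, 0.5, 0], [0, 0, 0.25]],
    [0, [0.12, 0.6, 0], [0, 0, 0.3]],
    [0, [0.14, 0.7, 0], [0, 0, 0.34]],
    [0, [0.16, 0.8, 0], [0, 0, 0.34]],
    [0, [0.18, 0.9, 0], [0, 0, 0.34]],
    [0, [0.18, 1.0, 0], [0, 0, 0.34]],
    [0, [0.18, 1.0, 0], [0, 0, 0.34]],
    [0, [0.18, 1.0, 0], [0, 0, 0.34]],
  ],
)

```text
time: 4.98
tool_pos: [0.498, 0.0142, 0.2533]
tool_rot: [-0.003, 0.365, 0.931, -0.001]
contact_force: [0.6, -1.1, -2.8]
gripper_width: 0.153
grasp_force: 60.0
```

arm_command(
  rows=[
    [0, [0, 0.012, -0.1], [0, 0, 0]],
    [0, [0, 0.012, -0.2], [0, 0, 0]],
    [0, [0, 0.012, -0.3], [0, 0, 0]],
    [0, [0, 0.012, -0.4], [0, 0, 0]],
    [0, [0, 0.012, -0.4], [0, 0, 0]],
    [0, [0, 0.012, -0.4], [0, 0, 0]],
    [0, [0, 0.012, -0.4], [0, 0, 0]],
  ],
)

```text
time: 5.57
tool_pos: [0.5, 0.0158, 0.1377]
tool_rot: [0.0, 0.367, 0.93, -0.0]
contact_force: [1.0, 0.6, -1.4]
gripper_width: 0.153
grasp_force: 60.0
```

Run:
```python
from m import *
s=monitor.state();print(s['time'],s['tool_pos'],s['tool_rot'],s['joint_pos'].round(2),s['contact_force'],s['gripper_width'])
a=grab('top');b=grab('scene');w=grab('wrist')
A=cv2.resize(a['color'][110:240,180:310],(400,400),interpolation=2)
B=cv2.resize(b['color'][130:270,180:320],(400,400),interpolation=2)
cv2.imwrite('pics/p1.png',np.hstack([A,B])[:,:,::-1]); save(w,'w2')
```

```text
5.5667 [0.50000847 0.0157743  0.13768747] [ 3.72217709e-04  3.66602435e-01  9.30377620e-01 -1.27212388e-05] [-0.12 -0.17  1.99 -0.    1.33 -0.94] [ 0.97006652  0.62935337 -1.38458313] 0.15274031117365186
```

View pics/p1.png

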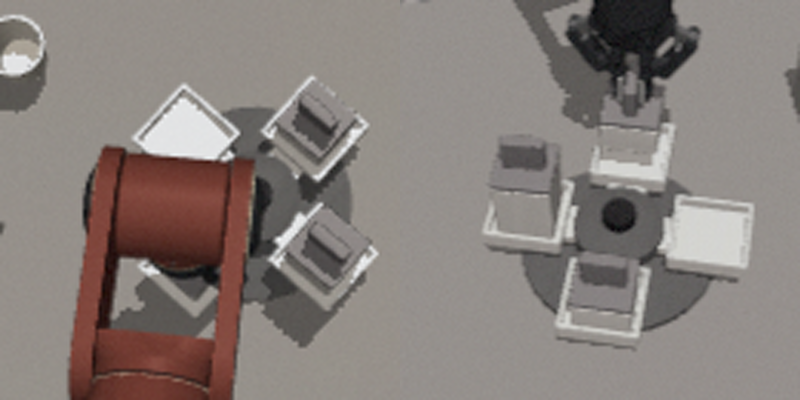

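The scene crop (right) shows the low carrier held above the near-left pocket at (630,140), square with it; the top view is covered by the arm. I'll measure the lid in the scene camera.

Run:
```python
from m import *
for n,tgt in (('scene',(.5036,.0192)),('wrist',(.4997,.0165))):
    f=load(n);W=world(f)
    P=W[(np.hypot(W[...,0]-tgt[0],W[...,1]-tgt[1])<.05)]
    print(n,np.histogram(P[:,2],bins=np.arange(.03,.2,.01)))
    for lo,hi in((.122,.133),(.09,.12),(.158,.175)):
        Q=P[(P[:,2]>lo)&(P[:,2]<hi)]
        if len(Q)>5: print(lo,len(Q),rect(Q),'median z',np.median(Q[:,2]))
```

```text
scene (array([ 54, 238,  83,   0,   0,  15,  46,  50,  49, 167,  67,  25,  32,
        75,  24,  44]), array([0.03, 0.04, 0.05, 0.06, 0.07, 0.08, 0.09, 0.1 , 0.11, 0.12, 0.13,
       0.14, 0.15, 0.16, 0.17, 0.18, 0.19]))
0.122 213 (array([504.3,  17.8]), array([60. , 60.4]), 47.7) median z 0.12899180516981384
0.09 145 (array([525.8,  14.3]), array([75.5, 37.7]), 86.1) median z 0.10560365106091142
0.158 95 (array([504. ,  15.9]), array([33.2, 37.8]), 87.6) median z 0.16633843701092027
wrist (array([   1, 1683,  713,    0,    0,   17,  262,  320,  378, 1148, 4177,
        316,  638, 3304,  888, 1852]), array([0.03, 0.04, 0.05, 0.06, 0.07, 0.08, 0.09, 0.1 , 0.11, 0.12, 0.13,
       0.14, 0.15, 0.16, 0.17, 0.18, 0.19]))
0.122 5099 (array([496. ,  19.8]), array([60.2, 49.2]), 47.0) median z 0.13062529084367142
0.09 960 (array([478.5,  35.8]), array([58.2,  1.5]), 47.4) median z 0.10686488818306303
0.158 3687 (array([500. ,  16.4]), array([37.6, 38.2]), 3.5) median z 0.16833841844373712
```

arm_command(
  rows=[
    [0, [0, 0.002, -0.04], [0, 0, 0]],
    [0, [0, 0.002, -0.07], [0, 0, 0]],
    [0, [0, 0.002, -0.1], [0, 0, 0]],
    [0, [0, 0.002, -0.12], [0, 0, 0]],
    [0, [0, 0.002, -0.13], [0, 0, 0]],
    [0, [0, 0.002, -0.135], [0, 0, 0]],
    [0, [0, 0.002, -0.135], [0, 0, 0]],
    [0, [0, 0.002, -0.135], [0, 0, 0]],
    [0, [0, 0.002, -0.135], [0, 0, 0]],
    [0, [0, 0.002, -0.135], [0, 0, 0]],
  ],
)

```text
time: 6.55
tool_pos: [0.4996, 0.0171, 0.0964]
tool_rot: [-0.0, 0.366, 0.931, -0.0]
contact_force: [-1.6, -0.5, 1.6]
gripper_width: 0.151
grasp_force: 60.4
```

arm_command(
  rows=[
    [0, [0, 0, -0.004], [0, 0, 0]],
    [0, [0, 0, -0.008], [0, 0, 0]],
    [0, [0, 0, -0.008], [0, 0, 0]],
    [0, [0, 0, -0.008], [0, 0, 0]],
    [0, [0, 0, -0.008], [0, 0, 0]],
    [0, [0, 0, -0.008], [0, 0, 0]],
  ],
)

```text
time: 7.05
tool_pos: [0.4997, 0.0171, 0.0964]
tool_rot: [-0.0, 0.366, 0.931, -0.0]
contact_force: [-9.1, 0.1, 13.4]
gripper_width: 0.151
grasp_force: 62.3
```

On the floor, with 13 N of contact force and the height matching 42 mm. Releasing.

arm_command(
  rows=[
    [45, [0, 0, 0.006], [0, 0, 0]],
    [45, [0, 0, 0.006], [0, 0, 0]],
    [45, [0, 0, 0.006], [0, 0, 0]],
    [45, [0, 0, 0.006], [0, 0, 0]],
    [45, [0, 0, 0.006], [0, 0, 0]],
    [45, [0, 0, 0.006], [0, 0, 0]],
    [45, [0, 0, 0.1], [0, 0, 0]],
    [45, [0, 0, 0.2], [0, 0, 0]],
    [45, [0, 0, 0.35], [0, 0, 0]],
    [45, [0, 0, 0.5], [0, 0, 0]],
    [45, [0, 0, 0.5], [0, 0, 0]],
    [45, [0, 0, 0.5], [0, 0, 0]],
  ],
)

```text
time: 8.05
tool_pos: [0.5019, 0.0169, 0.2488]
tool_rot: [0.004, 0.366, 0.931, 0.001]
contact_force: [0.1, 0.2, -0.9]
gripper_width: 0.529
grasp_force: 0.0
```

arm_command(
  rows=[
    [60, [0.132, 0.805, 0], [0, 0, 0.181]],
    [60, [0.132, 0.805, 0], [0, 0, 0.181]],
    [60, [0.132, 0.805, 0], [0, 0, 0.181]],
    [60, [0.132, 0.805, 0], [0, 0, 0.181]],
    [60, [0.132, 0.805, 0], [0, 0, 0.181]],
    [60, [0.132, 0.805, 0], [0, 0, 0.181]],
    [60, [0.132, 0.805, 0], [0, 0, 0.181]],
    [60, [0.132, 0.805, 0], [0, 0, 0.181]],
    [60, [0.132, 0.805, 0], [0, 0, 0.181]],
    [60, [0.132, 0.805, 0], [0, 0, 0.181]],
  ],
)

```text
time: 8.88
tool_pos: [0.5387, 0.2574, 0.2425]
tool_rot: [-0.001, 0.231, 0.973, -0.001]
contact_force: [0.1, -0.4, 0.1]
gripper_width: 0.703
grasp_force: 0.0
```

Run:
```python
from m import *
s=monitor.state();print(s['time'],s['tool_pos'],s['tool_rot'],s['joint_pos'].round(2))
f=grab('wrist');W=world(f)
def rep(W,x,y,h):
    P=W[(np.hypot(W[...,0]-x,W[...,1]-y)<.045)]
    for lo,hi in((h-.008,h+.006),(h-.043,h-.034)):
        Q=P[(P[:,2]>lo)&(P[:,2]<hi)]
        if len(Q)>5: print(len(Q),rect(Q),np.median(Q[:,2]))
print('tall');rep(W,.539,.259,.123)
t=grab('top');T=world(t);print('low placed');rep(T,.4997,.0165,.125)
cv2.imwrite('pics/p2.png',np.hstack([cv2.resize(t['color'][110:240,180:310],(400,400),interpolation=2),cv2.resize(f['color'],(400,300))[:,:].copy() if 0 else np.vstack([cv2.resize(f['color'],(400,300)),np.zeros((100,400,3),np.uint8)])])[:,:,::-1])
```

```text
8.8833 [0.53867023 0.25741952 0.24251663] [-8.36542035e-04  2.31160945e-01  9.72914897e-01 -7.22058882e-04] [ 0.32 -0.02  1.67 -0.    1.5  -0.78]
tall
674 (array([538.5, 260. ]), array([13.5, 42.7]), 63.3) 0.1233217380456193
2405 (array([538.7, 259.9]), array([60. , 59.1]), 63.0) 0.08561657011912216
low placed
69 (array([498.7,  17.2]), array([14. , 42.2]), 48.0) 0.12452354037741241
267 (array([499.4,  16.9]), array([60., 60.]), 47.1) 0.08705597064542898
```

View pics/p2.png

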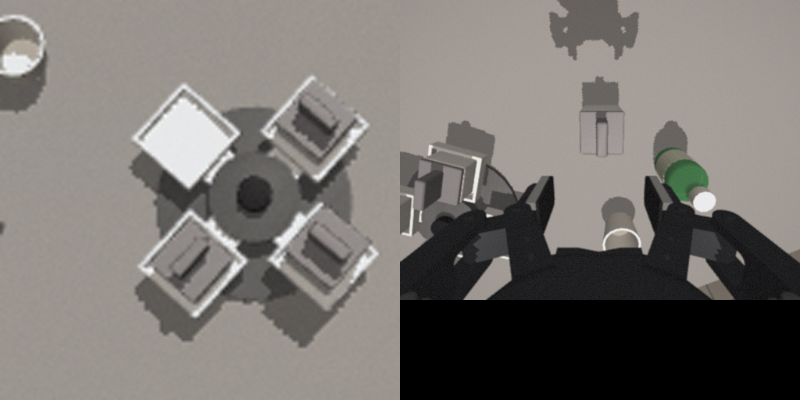

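Left panel: the low carrier sits flat in the near-left pocket (190,262). Right panel: the tall spare's fin at (602,135) is aligned between the fingers, and the bottle at (690,185) is clear. Going down to grip.

arm_command(
  rows=[
    [60, [-0.001, 0.003, -0.13], [0, 0, 0]],
    [60, [-0.001, 0.003, -0.25], [0, 0, 0]],
    [60, [-0.001, 0.003, -0.36], [0, 0, 0]],
    [60, [-0.001, 0.003, -0.45], [0, 0, 0]],
    [60, [-0.001, 0.003, -0.495], [0, 0, 0]],
    [60, [-0.001, 0.003, -0.495], [0, 0, 0]],
    [60, [-0.001, 0.003, -0.495], [0, 0, 0]],
    [60, [-0.001, 0.003, -0.495], [0, 0, 0]],
    [60, [-0.001, 0.003, -0.495], [0, 0, 0]],
  ],
)

```text
time: 9.73
tool_pos: [0.5408, 0.26, 0.0985]
tool_rot: [0.002, 0.231, 0.973, 0.001]
contact_force: [1.4, 0.5, 0.3]
gripper_width: 0.704
grasp_force: 0.0
```

arm_command(
  rows=[
    [0, [0, 0, 0], [0, 0, 0]],
    [0, [0, 0, 0], [0, 0, 0]],
    [0, [0, 0, 0], [0, 0, 0]],
    [0, [0, 0, 0], [0, 0, 0]],
    [0, [0, 0, 0], [0, 0, 0]],
    [0, [0, 0, 0], [0, 0, 0]],
    [0, [0, 0, 0], [0, 0, 0]],
    [0, [0, 0, 0], [0, 0, 0]],
    [0, [0, 0, 0], [0, 0, 0]],
    [0, [0, 0, 0], [0, 0, 0]],
    [0, [0, 0, 0], [0, 0, 0]],
    [0, [0, 0, 0], [0, 0, 0]],
  ],
)

```text
time: 10.73
tool_pos: [0.5393, 0.2599, 0.0961]
tool_rot: [0.001, 0.231, 0.973, 0.001]
contact_force: [0.4, 2.0, 5.5]
gripper_width: 0.151
grasp_force: 60.7
```

arm_command(
  rows=[
    [0, [0, 0, 0.05], [0, 0, 0]],
    [0, [0, 0, 0.12], [0, 0, 0]],
    [0, [0, 0, 0.22], [0, 0, 0]],
    [0, [0, 0, 0.33], [0, 0, 0]],
    [0, [0, 0, 0.44], [0, 0, 0]],
    [0, [0, 0, 0.5], [0, 0, 0]],
    [0, [0, 0, 0.5], [0, 0, 0]],
    [0, [0, 0, 0.5], [0, 0, 0]],
  ],
)

```text
time: 11.4
tool_pos: [0.5382, 0.259, 0.2439]
tool_rot: [-0.001, 0.231, 0.973, -0.001]
contact_force: [0.4, 0.6, -5.1]
gripper_width: 0.151
grasp_force: 59.5
```

arm_command(
  rows=[
    [0, [0.032, -0.08, 0], [0, 0, -0.02]],
    [0, [0.07, -0.18, 0], [0, 0, -0.06]],
    [0, [0.11, -0.28, 0], [0, 0, -0.1]],
    [0, [0.15, -0.38, 0], [0, 0, -0.14]],
    [0, [0.19, -0.48, 0], [0, 0, -0.181]],
    [0, [0.23, -0.58, 0], [0, 0, -0.181]],
    [0, [0.27, -0.68, 0], [0, 0, -0.181]],
    [0, [0.3, -0.76, 0], [0, 0, -0.181]],
    [0, [0.317, -0.796, 0], [0, 0, -0.181]],
    [0, [0.317, -0.796, -0.08], [0, 0, -0.181]],
    [0, [0.317, -0.796, -0.16], [0, 0, -0.181]],
    [0, [0.317, -0.796, -0.22], [0, 0, -0.181]],
  ],
)

```text
time: 12.4
tool_pos: [0.6312, 0.0208, 0.1734]
tool_rot: [-0.004, 0.366, 0.93, -0.001]
contact_force: [-1.2, 0.1, -5.3]
gripper_width: 0.153
grasp_force: 59.4
```

arm_command(
  rows=[
    [0, [0, 0, 0], [0, 0, 0]],
    [0, [0, 0, 0], [0, 0, 0]],
    [0, [0, 0, 0], [0, 0, 0]],
  ],
)

```text
time: 12.65
tool_pos: [0.6336, 0.0211, 0.1789]
tool_rot: [-0.001, 0.366, 0.931, -0.0]
contact_force: [0.6, -0.2, -3.6]
gripper_width: 0.152
grasp_force: 59.5
```

Run:
```python
from m import *
s=monitor.state();print(s['time'],s['tool_pos'],s['tool_rot'],s['contact_force'])
for n,(x,y) in (('scene',(.6378,.0238)),('wrist',(.634,.0209))):
    W=world(grab(n)); P=W[(np.hypot(W[...,0]-x,W[...,1]-y)<.05)]
    Q=P[abs(P[:,2]-.168)<.006]; print(n,len(Q),rect(Q),np.median(Q[:,2]))
```

```text
12.65 [0.63361342 0.02108699 0.17886321] [-6.00536226e-04  3.65922273e-01  9.30645206e-01 -1.74455672e-04] [ 0.55973287 -0.20407577 -3.62304469]
scene 264 (array([637.9,  21.6]), array([59.9, 62.1]), 47.8) 0.1676172040613482
wrist 4963 (array([629.4,  24.8]), array([60.3, 47.8]), 47.1) 0.16986821703431867
```

arm_command(
  rows=[
    [0, [0, 0.003, -0.04], [0, 0, 0]],
    [0, [0, 0.003, -0.07], [0, 0, 0]],
    [0, [0, 0.003, -0.1], [0, 0, 0]],
    [0, [0, 0.003, -0.12], [0, 0, 0]],
    [0, [0, 0.003, -0.13], [0, 0, 0]],
    [0, [0, 0.003, -0.135], [0, 0, 0]],
    [0, [0, 0.003, -0.135], [0, 0, 0]],
    [0, [0, 0.003, -0.135], [0, 0, 0]],
    [0, [0, 0.003, -0.135], [0, 0, 0]],
  ],
)

```text
time: 13.5
tool_pos: [0.6342, 0.0216, 0.1393]
tool_rot: [0.0, 0.366, 0.931, 0.0]
contact_force: [0.4, 0.3, -4.8]
gripper_width: 0.152
grasp_force: 59.5
```

arm_command(
  rows=[
    [0, [0, 0, -0.004], [0, 0, 0]],
    [0, [0, 0, -0.008], [0, 0, 0]],
    [0, [0, 0, -0.008], [0, 0, 0]],
    [0, [0, 0, -0.008], [0, 0, 0]],
    [0, [0, 0, -0.008], [0, 0, 0]],
    [0, [0, 0, -0.008], [0, 0, 0]],
  ],
)

```text
time: 14.0
tool_pos: [0.6346, 0.0217, 0.138]
tool_rot: [0.001, 0.366, 0.931, 0.0]
contact_force: [-2.1, 0.6, 6.3]
gripper_width: 0.156
grasp_force: 60.9
```

On the floor (height 42 mm, contact force up to 6 N). I'll release, lift, and back off so the top camera has a clear view.

arm_command(
  rows=[
    [45, [0, 0, 0.003], [0, 0, 0]],
    [45, [0, 0, 0.003], [0, 0, 0]],
    [45, [0, 0, 0.003], [0, 0, 0]],
    [45, [0, 0, 0.003], [0, 0, 0]],
    [45, [0, 0, 0.003], [0, 0, 0]],
    [45, [0, 0, 0.003], [0, 0, 0]],
    [45, [0, 0, 0.1], [0, 0, 0]],
    [45, [0, 0, 0.2], [0, 0, 0]],
    [45, [0, 0, 0.33], [0, 0, 0]],
    [45, [0, 0, 0.45], [0, 0, 0]],
    [45, [0, 0, 0.5], [0, 0, 0]],
    [45, [0, 0, 0.5], [0, 0, 0]],
  ],
)

```text
time: 15.0
tool_pos: [0.6363, 0.0215, 0.293]
tool_rot: [0.005, 0.366, 0.931, 0.001]
contact_force: [0.2, -0.6, 0.4]
gripper_width: 0.527
grasp_force: 0.0
```

arm_command(
  rows=[
    [45, [-0.3, 0.8, 0], [0, 0, 0]],
    [45, [-0.3, 0.8, 0], [0, 0, 0]],
    [45, [-0.3, 0.8, 0], [0, 0, 0]],
    [45, [-0.3, 0.8, 0], [0, 0, 0]],
    [45, [-0.3, 0.8, 0], [0, 0, 0]],
    [45, [-0.3, 0.8, 0], [0, 0, 0]],
    [45, [-0.3, 0.8, 0], [0, 0, 0]],
    [45, [-0.3, 0.8, 0], [0, 0, 0]],
    [45, [-0.3, 0.8, 0], [0, 0, 0]],
    [45, [-0.3, 0.8, 0], [0, 0, 0]],
  ],
)

```text
time: 15.83
tool_pos: [0.5442, 0.2603, 0.2853]
tool_rot: [-0.0, 0.367, 0.93, -0.001]
contact_force: [0.2, 0.5, -0.5]
gripper_width: 0.531
grasp_force: 0.0
```

Run:
```python
from m import *
t=grab('top');T=world(t)
for x,y,h in((.4997,.0165,.087),(.634,.0209,.127)):
    P=T[(np.hypot(T[...,0]-x,T[...,1]-y)<.045)];Q=P[abs(P[:,2]-h)<.005]
    print(rect(Q),np.median(Q[:,2]))
save(t,'p3')
```

```text
(array([499.2,  16.7]), array([60. , 59.8]), 47.3) 0.08705567191676439
(array([634.6,  21. ]), array([60.2, 60.1]), 47.0) 0.12666581090796952
```

View pics/p3.png

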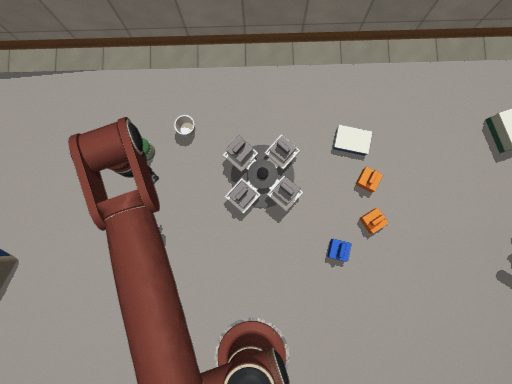

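All four pockets are filled: tall spare at (240,153) across from the tall twin at (285,193), low spare at (242,196) across from the low twin at (283,152). Both lids are at the right height and the bystanders haven't moved.

```bash
python3 -c "from h import *; print(manip.job_done())"
```

```text
the job is handed in; nothing more can be done
None
```

Job handed in at about 16 s: both spare carriers are set down flat in the pockets straight across from their own-height twins, with lid heights confirmed by camera, and the look-alikes and bystanders were left alone.

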